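# Draw the last foil carton out of the torn-open case and hold it over the order crate

### The job

Take the long foil carton out of the torn-open cardboard case: it is longer than the opening, so raise its front end over the low front wall and draw it out on the slant under the rest of the lid, without forcing it against the cardboard or disturbing the other groceries. Then carry it over to the grey order crate and finish still holding it there: level, lined up lengthways with the crate, centred low over it but clear above its rim, touching nothing but the gripper.

Things in the scene. Friction and masses are not known exactly. Their poses are not given: they have to be found in the camera images.
- foil: Foil carton, rigid square bar 310 mm long (x axis), 51 wide (y), 51 high; blue, silver middle, orange bands; 0.24 to 0.39 kg, balanced at mid-length. Origin: centre of underside. Starts flat on the layer pad in the case, lengthways (-x end to the open front, within 0.08 rad, up to 25 mm off the middle line), about 12 mm from back and front walls. Pinch it across its width through the opening.
- case: Brown cardboard case, fixed, outer 342 long (x) x 270 wide (y) x 167 mm high, walls 4. Origin: centre of underside. Its open front is its -x side, roughly to the robot's right. Layer pad (floor under the foil carton) 58 mm above the table. Rear part of the lid still on, front part torn off; side walls slope from 167 mm at the lid edge to 130 at the front. Press its walls and lid with less than 40 N.
- lip (a point): Middle of the top edge of the case's cut-down front wall, 130 mm above the table, 72 above the pad (case x = -0.169). The foil carton does not come out level: with its rear end under the lid, tilt it 12 to 20 degrees so its front end passes over this edge; steeper as it comes forward. Keep its upper rear edge off the back wall: move it about 8 mm forward while tilting.
- cover_edge (a point): Middle of the torn front edge of the remaining lid, upper side, 167 mm above the table (case x = +0.032). The lid covers the 135 mm nearest the inside of the back wall; its underside is 163 mm above the table, 105 mm above the pad. In front of this edge the case is open above.
- foil_front (a point): Centre of the foil carton's -x end face, the end towards the open front: 155 mm from its middle, 25.5 mm above its underside.
- foil_rear (a point): Centre of the foil carton's +x end face, the end under the lid: 155 mm from its middle, 25.5 mm above its underside.
- crate: Grey plastic stacking crate, open above, fixed, 400 mm long (its x axis) by 300 mm wide, rim 120 mm above the table. Origin: centre of its underside. Either way round along its length is fine for the foil carton.
- top_can0: Food can, 73 mm diameter, 110 mm tall, standing on the remaining lid of the case (foot 167 mm above the table, centre line about 105 mm behind the case's middle). Leave it alone. Origin: centre of its underside.
- top_can1: Second can on the lid, same size. Leave it alone. Origin: centre of its underside.
- top_can2: Third can on the lid, same size. Leave it alone. Origin: centre of its underside.
- crate_can0: Can, same size, standing in the crate along one long side, below the rim. Leave it alone. Origin: centre of its underside.
- crate_can1: Second can in the crate, same size. Leave it alone. Origin: centre of its underside.
- peanut_jar: Jar with a yellow cap, 84 mm diameter, 130 mm tall, on the table beyond the gap between crate and case. Leave it alone. Origin: centre of its underside.
- cereal_bar_box: Flat blue and yellow packet, 140 x 85 mm and 45 mm high, on the table between crate and case. Leave it alone. Origin: centre of its underside.

How it is judged:
On the way, in this order (a step that is already met when the one before it is completed fails the run):
1. the foil carton is tilted with its front end raised over the case's front wall while its rear end is still inside under the lid (height (world z) of foil_front above 0.152 m and height (world z) of foil_rear below 0.145 m and x of foil_rear in the frame of case above 0.035 m and contact force between the fingers and foil above 0.5 N), for 0.1 s.
2. the whole foil carton has been drawn out and is held clear above the case's walls (height (world z) of each of foil_front, foil_rear above 0.155 m and x of foil_rear in the frame of case below 0.032 m and contact force between foil and case below 0.1 N and contact force between the fingers and foil above 0.5 N), for 0.1 s.
At the end, for the whole second after the job is handed in: Foil carton still gripped, at rest, over the crate: middle within 50 mm of the crate's, level within 0.2 rad, lengthways within 0.26 rad of the crate's length, both end-face centres over 155 mm above the table, underside below 350 mm, touching neither crate nor case (horizontal distance between foil and crate below 0.05 m and height (world z) of each of foil_front, foil_rear above 0.155 m and height (world z) of foil below 0.35 m and angle between foil's own x axis and vertical between 1.3708 and 1.7708 rad and angle between the x axis of foil and the x axis of crate, either way round below 0.26 rad and contact force between the fingers and foil above 1 N and contact force between foil and crate below 0.1 N and contact force between foil and case below 0.1 N and linear speed of foil below 0.03 m/s); the arm keeps its last pose, push and grip.
It fails at once if a can on the case is knocked or shifted by more than 25 mm (distance of any of top_can0, top_can1, top_can2 from where it was at the start of the episode above 0.025 m).
It fails at once if a can in the crate is knocked or shifted by more than 25 mm (distance of any of crate_can0, crate_can1 from where it was at the start of the episode above 0.025 m).
It fails at once if the jar or the packet is knocked or shifted by more than 25 mm (distance of any of peanut_jar, cereal_bar_box from where it was at the start of the episode above 0.025 m).
It fails at once if the foil carton is forced against the case's walls or lid with more than 40 N (contact force between foil and case above 40 N).
It fails at once if the robot presses on the case or the crate with more than 40 N (contact force between any of the arm, the fingers and case above 40 N or contact force between the arm and crate above 40 N).
It also fails if it takes over 45 s, if anything falls off the work surface, if the arm or the gripper's body presses on something with over 40 N, if the wrist force passes 120 N, or if a joint passes its speed limit or range.

### The arm

A 6-joint arm with a two-finger parallel gripper is mounted at the origin on the work surface. World frame = base frame: x ahead of the robot, y to its left, z up, the work surface at z = 0. Lengths are in m, angles in rad, forces in N, time in s.
With the tool pointing down it reaches from about 0.35 to 0.95 m from the base axis. Payload 17.4 kg.
Tool frame: the origin (TCP) lies midway between the tips of the shut fingers; the grasp point (between the pads) lies ctrl.hold_point_z behind it (ctrl.hold_point_z is the distance from the TCP to the grasp point, in m); z points along the fingers, y is the line along which they close (so a half turn about z gives the same grasp; the last joint's range is limited). The gripper opens to 93 mm and grips with 3 to 60 N. Pads are 15 mm wide; open, the fingers measure 128 mm over their backs; the gripper's body (75 mm by 188 mm) begins 65 mm behind the grasp point.
Start: joints at [-1.308, 0.116, 1.442, -0, 1.584, -0.038], TCP at [0.2, -0.645, 0.219] pointing down, gripper open.
Joint ranges: [-2.83, 2.83], [-0.83, 2.19], [0.07, 2.5], [-1.14, 4.28], [0.01, 3], [-2.97, 2.97]. Speed limits (rad/s): [1.89, 1.89, 2.22, 3.14, 3.14, 3.14].

### API

Orientations are given as a unit quaternion [w, x, y, z].
In Python, from station import ctrl gives the robot as it stands. The module is installed in compiled form; this text tells all that it offers.
- The arm moves only by the tool step_arm, never from a script. Its argument "motion" is a list that holds one entry, the list of rows, each a list of 7 numbers: the opening, from 0 (shut) to 1 (fully open), then the shift along the tool's x, y, z in cm, then the turn, a rotation vector about the tool's x, y, z in rad. A call has 1 to 20 rows; each row shifts and turns the commanded pose from where the row before left it, along the tool's axes as they then stand; what a row does not reach is not made up. A row lasts 1/12 s, in which the tool goes at most 41.7 mm and 7.16 degrees, less where a joint would pass 70% of its speed; a pose out of reach is approached as far as the arm can. A call is refused whole if a number of a shift passes 4.17 or a number of a turn 0.125, either way. A call with a gripper value outside its range is refused whole. The fingers move at their own pace and stop on an object; "grip_force" is the grip in N (left out, the last holds). Time passes only in rows, so rows that do not move let the fingers close. It gives the time, the measured TCP pose, the force, the opening and the grip force at its end, in the units of the state.
- ctrl.get_obs(): the state, without advancing time (a new reading comes with each control period).
- ctrl.snapshot(name): name is "scene" or "top"; returns the picture (384x512x3 uint8, red, green, blue); there is no depth.
- ctrl.camera_model(name): a dict with "intrinsics" (3x3 intrinsics, pixels), "k1" (the pictures are not rectified: a ray, as slopes to the right and down, at radius r is drawn at 1 + k1 r^2 times it, then the intrinsics apply), "world_to_cam" (4x4, takes a point from world to camera coordinates). Camera axes: x right, y down, z forward; pixel columns grow to the right and rows downward; lengths in m; the calibration is good to about 2 mm. A picture is of the moment at which its call begins. camera_model takes no time and is no camera call.
- ctrl.hand_in(): hands the job in; it is judged then, once.
The state is a dict: "clock": time; "joints": joint angles; "joint_velocities": joint speeds; "effort": joint torques, N m; "ee_pos": TCP position; "tcp_rot": TCP orientation; "ft_force": force on the tool from outside, world axes, zero at the start; "ft_torque": the same for the moment, N m; "grip_width": opening from 0.0 (shut) to 1.0 (fully open); "gripper_force": force on a finger pad.
Only numpy, scipy, OpenCV 4.12 (cv2) and the standard library are available. Lean on these libraries where they do the work, as an engineer would, in place of code of your own. Each camera call takes 0.05 s, during which the arm holds its last target. There are 200 camera calls.

## Working session

There is one attempt and no reset: what is moved stays moved. The work goes in short steps, Python scripts to look and compute and a tool call to move; the robot and the scene stay as the last step left them, time stands still between calls to the robot, and variables do not carry over. Pictures are saved under pics/ and viewed, at most 12 in all, crops included, and the job is handed in when it is done.

Besides the shell and the picture viewer there is one more tool, called after ">>>" as name([rows], argument=value, ...), one row to a line, values as JSON. step_arm: Moves the arm, as the interface text tells. Its arguments: {"type":"object","properties":{"motion":{"type":"array","items":{"type":"array","items":{"type":"array","items":{"type":"number"}}}},"grip_force":{"type":"number"}},"required":["motion"]}

```bash
mkdir -p pics; python3 - <<'E'
from station import ctrl
import cv2, numpy as np
for n in("scene","top"):
    im=ctrl.snapshot(n); cv2.imwrite(f"pics/{n}0.png",im[...,::-1])
    m=ctrl.camera_model(n); print(n,np.round(m["intrinsics"],1).tolist(),m["k1"],np.round(m["world_to_cam"],3).tolist())
print(ctrl.hold_point_z, ctrl.get_obs())
E
```

```text
scene [[375.0, 0.0, 255.1], [0.0, 375.0, 190.0], [0.0, 0.0, 1.0]] 0.0428721351204961 [[0.006, 1.0, 0.008, 0.02], [0.596, 0.002, -0.803, -0.243], [-0.803, 0.01, -0.596, 1.75], [0.0, 0.0, 0.0, 1.0]]
top [[491.9, 0.0, 266.4], [0.0, 491.9, 194.5], [0.0, 0.0, 1.0]] -0.04025425338477613 [[0.017, -1.0, 0.005, -0.046], [-0.983, -0.017, -0.184, 0.595], [0.184, -0.002, -0.983, 1.413], [0.0, 0.0, 0.0, 1.0]]
0.0188 {'clock': 0.1, 'joints': array([-1.30780721e+00,  1.16434348e-01,  1.44220568e+00,  1.42014274e-06,
        1.58402046e+00, -3.77860931e-02]), 'joint_velocities': array([-9.33913335e-05, -3.36806025e-03, -9.37774968e-04,  1.17813790e-04,
       -3.33414166e-04, -8.70833258e-04]), 'effort': array([ 1.15570969e-03, -7.22894955e+01, -6.23866367e+01,  7.81688397e-02,
        2.28040293e-02, -5.71529768e-05]), 'ee_pos': array([ 0.19992656, -0.64451035,  0.21797701]), 'tcp_rot': array([-5.30618216e-04,  9.88712938e-01,  1.49821362e-01, -5.92876806e-05]), 'ft_force': array([ 0.01092349,  0.03125881, -0.26302747]), 'ft_torque': array([-0.00503589, -0.03445801, -0.0464328 ]), 'gripper_force': 0.0, 'grip_width': 1.0000657766903072}
```

View pics/scene0.png

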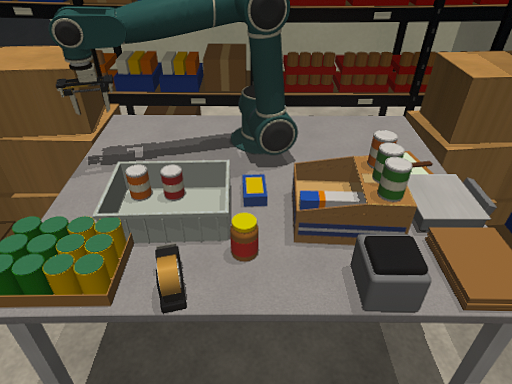

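View pics/top0.png

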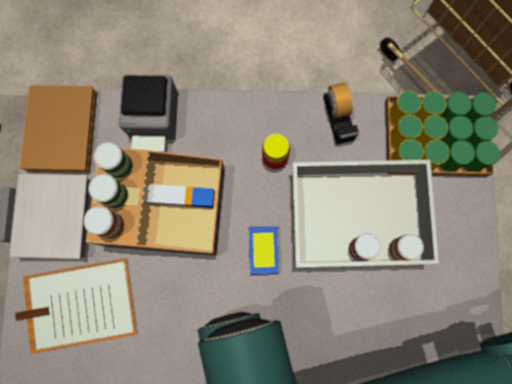

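Top view: the foil (blue end near (203,197), orange band at about column 189) lies in the case (front wall at column ~220, lid edge ~147). The cans are on the lid at columns 100–110. The crate spans columns 293–437 and rows 162–268, with its cans at (365,246) and (407,246). The packet is at (263,250) and the jar at (276,150). Next I'll zoom in and measure.

```bash
cat > h.py <<'E'
import numpy as np, cv2
from station import ctrl
def ray(n,px):
    m=ctrl.camera_model(n);K=np.array(m["intrinsics"]);W=np.array(m["world_to_cam"])
    D=np.array([m["k1"],0,0,0,0.])
    p=cv2.undistortPoints(np.array(px,float).reshape(-1,1,2),K,D).reshape(-1,2)
    d=np.c_[p,np.ones(len(p))]@W[:3,:3]; return -W[:3,:3].T@W[:3,3],d
def onplane(n,px,z):
    c,d=ray(n,px); return c+d*((z-c[2])/d[:,2])[:,None]
def proj(n,P):
    m=ctrl.camera_model(n);W=np.array(m["world_to_cam"])
    return cv2.projectPoints(np.array(P,float).reshape(-1,1,3),cv2.Rodrigues(W[:3,:3])[0],W[:3,3],np.array(m["intrinsics"]),np.array([m["k1"],0,0,0,0.]))[0].reshape(-1,2)
E
python3 - <<'E'
import cv2,numpy as np
from h import *
im=cv2.imread("pics/top0.png")
cv2.imwrite("pics/z.png",cv2.resize(im[140:265,80:230],None,fx=4.8,fy=4.8,interpolation=cv2.INTER_CUBIC))
hsv=cv2.cvtColor(im,cv2.COLOR_BGR2HSV)
m=cv2.inRange(hsv,(100,120,60),(125,255,255)); n,l,s,c=cv2.connectedComponentsWithStats(m)
for i in range(1,n):
    if s[i,4]>60:
        r=cv2.minAreaRect(np.argwhere(l==i)[:,::-1].astype(np.float32)); print(s[i],r)
m=cv2.inRange(hsv,(5,200,150),(20,255,255));n,l,s,c=cv2.connectedComponentsWithStats(m)
for i in range(1,n):
    if s[i,4]>30: print('or',s[i],c[i])
# blue lower/upper edges vs column
b=cv2.inRange(hsv,(100,120,60),(125,255,255))
for x in range(190,218,2):
    y=np.nonzero(b[170:215,x])[0]+170; print(x,y.min() if len(y) else 0,y.max() if len(y) else 0,im[196,x])
for x in range(146,190,4):
    y=np.nonzero((hsv[175:215,x,1]<60)&(hsv[175:215,x,2]>120))[0]+175; print(x,y.min() if len(y) else 0,y.max() if len(y) else 0)
E
```

```text
[192 188  22  19 362] ((202.38967895507812, 197.32415771484375), (20.263099670410156, 18.020870208740234), 4.763640880584717)
[249 227  30  47 479] ((263.4830322265625, 249.9398956298828), (46.67554473876953, 27.744840621948242), 88.26429748535156)
190 0 0 [ 42 154 215]
192 200 204 [183 121 122]
194 188 205 [200 108  49]
196 188 205 [201 110  55]
198 188 206 [200 110  52]
200 189 206 [201 110  52]
202 189 206 [200 108  51]
204 189 206 [200 110  56]
206 189 206 [202 111  53]
208 189 206 [201 110  54]
210 189 206 [204 111  54]
212 190 204 [178  97  53]
214 0 0 [ 79 109 137]
216 0 0 [102 162 214]
146 200 200
150 184 202
154 184 202
158 185 202
162 185 202
166 185 203
170 185 203
174 185 203
178 186 204
182 186 204
186 0 0
```

View pics/z.png

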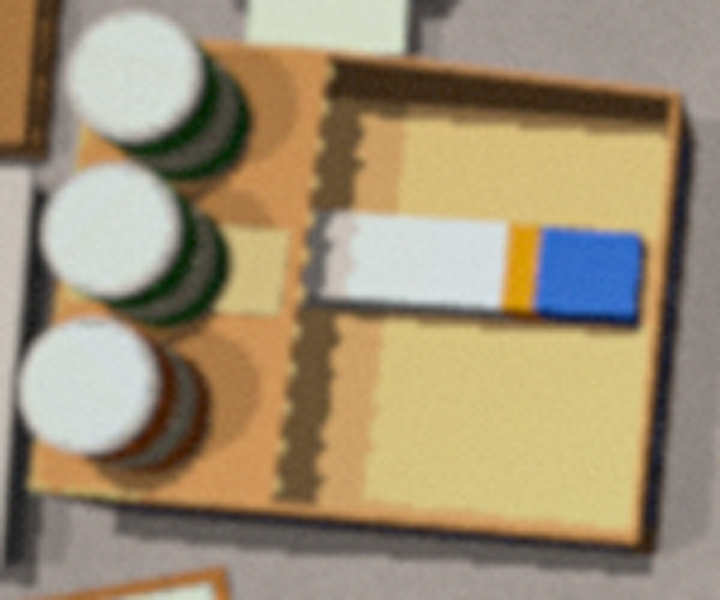

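```bash
python3 - <<'E'
import cv2,numpy as np
from h import *
np.set_printoptions(precision=4,suppress=True)
f=lambda a:[(80+u/4.8-.4,140+v/4.8-.4) for u,v in a]
F=onplane("top",f([(642,232),(638,315),(350,212),(350,298)]),.109)
print("foil fr+x,fr-x, back+x,back-x",F)
d1=F[0]-F[2];d2=F[1]-F[3];print("wid",np.linalg.norm(F[0]-F[1]),"yaw",[np.arctan2(d[1],d[0]) for d in(d1,d2,F[1]-F[0])])
C=onplane("top",f([(684,93),(652,545)]),.130);print("case front",C,np.linalg.norm(C[0]-C[1]),(C[1]-C[0]))
L=onplane("top",f([(333,57),(282,500)]),.167);print("lid edge",L,L[1]-L[0])
T=onplane("top",f([(200,40),(30,490)]),.167);print("lid far side pt, near rear corner",T)
im=cv2.imread("pics/top0.png")
cv2.imwrite("pics/crate.png",cv2.resize(im[150:280,280:445],None,fx=4.8,fy=4.5,interpolation=cv2.INTER_CUBIC))
for n,c in(("cans crate",[(365,246),(407,246)]),):print(n,onplane("top",c,.11))
cans=[(135,77),(110,230),(90,387)];print(onplane("top",f(cans),.277))
print("jar",onplane("top",[(276,145)],.13),"packet",onplane("top",[(263.5,250)],.045))
E
```

```text
foil fr+x,fr-x, back+x,back-x [[0.6025 0.1178 0.109 ]
 [0.552  0.1183 0.109 ]
 [0.6117 0.2941 0.109 ]
 [0.5592 0.291  0.109 ]]
wid 0.05049298571819691 yaw [np.float64(-1.6229212357101082), np.float64(-1.6126328785006996), np.float64(3.1308548850216003)]
case front [[0.6834 0.0935 0.13  ]
 [0.4143 0.1031 0.13  ]] 0.2693277884729988 [-0.2692  0.0096  0.    ]
lid edge [[0.6919 0.296  0.167 ]
 [0.4332 0.3092 0.167 ]] [-0.2587  0.0132  0.    ]
lid far side pt, near rear corner [[0.701  0.3748 0.167 ]
 [0.436  0.4529 0.167 ]]
cans crate [[ 0.4426 -0.3162  0.11  ]
 [ 0.4444 -0.4357  0.11  ]]
[[0.6488 0.3747 0.277 ]
 [0.5651 0.3815 0.277 ]
 [0.4813 0.3855 0.277 ]]
jar [[ 0.7278 -0.0606  0.13  ]] packet [[ 0.4315 -0.0297  0.045 ]]
```

View pics/crate.png

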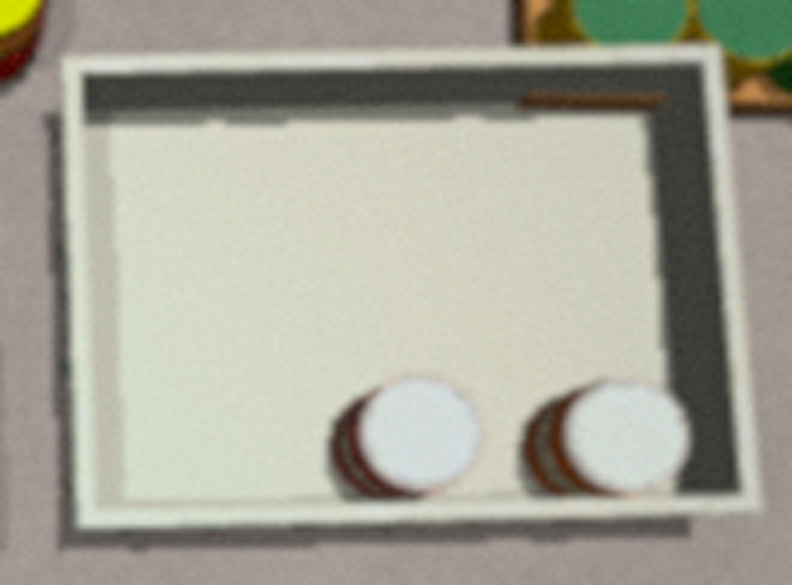

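The crate picture shows rim corners at crop (62,57), (720,45), (762,510) and (78,527); the two cans stand on the long side nearest the robot. The earlier case zoom gave consistent sizes: foil 50.5 mm wide, case front 269 mm. I'll lift and turn the gripper while measuring the crate.

>>> step_arm([
  [[1,0,0,-4,0,0,-0.12],[1,0,0,-4,0,0,-0.12],[1,0,0,-4,0,0,-0.12],[1,0,0,-2,0,0,-0.12],[1,0,0,0,0,0,-0.12],[1,0,0,0,0,0,-0.12],[1,0,0,0,0,0,-0.12],[1,0,0,0,0,0,-0.12],[1,0,0,0,0,0,-0.12],[1,0,0,0,0,0,-0.12],[1,0,0,0,0,0,0],[1,0,0,0,0,0,0]],
])

```text
clock: 1.1
ee_pos: [0.2, -0.6447, 0.3583]
tcp_rot: [-0.0, 0.733, 0.681, 0.0]
ft_force: [-0.5, -0.1, 0.0]
grip_width: 1.001
gripper_force: 0.0
```

```bash
cat >> h.py <<'E'
from scipy.spatial.transform import Rotation as R
def pose():
    o=ctrl.get_obs();q=o["tcp_rot"];return o,np.array(o["ee_pos"]),R.from_quat([q[1],q[2],q[3],q[0]])
def tgt(grasp,head,alpha):
    # tool x along heading, top leaning to -x by alpha
    r=R.from_matrix(np.array([[np.cos(head),np.sin(head),0],[np.sin(head),-np.cos(head),0],[0,0,-1]]).T)*R.from_rotvec([0,alpha,0])
    return np.array(grasp)+r.as_matrix()[:,2]*ctrl.hold_point_z, r
def togo(p,r):
    o,p0,r0=pose()
    print("t",round(o["clock"],2),"pos",p0.round(4),"z",r0.as_matrix()[:,2].round(3),"F",np.round(o["ft_force"],1),"grip",o["gripper_force"],o["grip_width"])
    print("go cm (tool axes)",(r0.inv().apply(p-p0)*100).round(2),"turn",(r0.inv()*r).as_rotvec().round(4))
E
python3 - <<'E'
from h import *
np.set_printoptions(precision=4,suppress=True)
C=onplane("top",[(280+u/4.8-.4,150+v/4.5-.4) for u,v in [(62,57),(720,45),(762,510),(78,527)]],.12)
print(C,C.mean(0),[np.linalg.norm(C[i]-C[i-1]) for i in range(4)])
d=(C[0]-C[1]+C[3]-C[2]);print("crate heading",np.arctan2(d[1],d[0]))
a=np.array([np.cos(1.525),np.sin(1.525)])
front=np.array([.5773,.118]); cen=front+.155*a; g=cen-.012*a
print("cen",cen,"g",g)
print("proj check rear foil pts scene",proj("scene",np.c_[[front+.0],[.109]]))
togo(*tgt([*g,.30],1.525,0.0))
togo(*tgt([*g,.30],1.525,0.21))
E
```

```text
[[ 0.6799 -0.1091  0.12  ]
 [ 0.6954 -0.508   0.12  ]
 [ 0.3975 -0.5197  0.12  ]
 [ 0.3812 -0.1205  0.12  ]] [ 0.5385 -0.3143  0.12  ] [np.float64(0.29886463605214736), np.float64(0.3992315138097253), np.float64(0.29818430415496505), np.float64(0.3995355749535497)]
crate heading 1.6106409799118082
cen [0.5844 0.2728] g [0.5838 0.2609]
proj check rear foil pts scene [[298.7914 194.2016]]
t 1.1 pos [ 0.2    -0.6447  0.3583] z [-0.  0. -1.] F [-0.5 -0.1  0. ] grip 0.0 1.0011756725740337
go cm (tool axes) [93.13 31.6   7.75] turn [-0.0001 -0.0005 -0.0281]
t 1.1 pos [ 0.2    -0.6447  0.3583] z [-0.  0. -1.] F [-0.5 -0.1  0. ] grip 0.0 1.0011756725740337
go cm (tool axes) [93.52 31.59  7.71] turn [ 0.0028  0.2095 -0.028 ]
```

>>> step_arm([
  [[1,3.7,1.26,0,0,0,-0.028],[1,3.7,1.26,0,0,0,0],[1,3.7,1.26,0,0,0,0],[1,3.7,1.26,0,0,0,0],[1,3.7,1.26,0,0,0,0],[1,3.7,1.26,0,0,0,0],[1,3.7,1.26,0,0,0,0],[1,3.7,1.26,0,0,0,0],[1,3.7,1.26,0,0,0,0],[1,3.7,1.26,0,0,0,0],[1,3.7,1.26,0,0,0,0],[1,3.7,1.26,0,0,0,0],[1,3.7,1.26,0,0,0,0],[1,3.7,1.26,0,0,0,0],[1,3.7,1.26,0,0,0,0],[1,3.7,1.26,0,0,0,0],[1,3.7,1.26,0,0,0,0],[1,3.7,1.26,0,0,0,0],[1,3.7,1.26,0,0,0,0],[1,3.7,1.26,0,0,0,0]],
])

```text
clock: 2.77
ee_pos: [0.484, 0.0858, 0.3588]
tcp_rot: [0.0, 0.723, 0.69, 0.0]
ft_force: [1.3, -0.3, 0.0]
grip_width: 1.003
gripper_force: 0.0
```

>>> step_arm([
  [[1,3,1,0,0,0,0],[1,3,1,0,0,0,0],[1,3,1,0,0,0,0],[1,3,1,0,0,0,0],[1,0,0,0,0,0.1,0],[1,0,0,0,0,0.1,0],[1,0,0,0,0,0,0],[1,0,0,0,0,0,0]],
])

```text
clock: 3.43
ee_pos: [0.5289, 0.2008, 0.3586]
tcp_rot: [-0.069, 0.72, 0.687, 0.071]
ft_force: [0.3, 0.0, 0.5]
grip_width: 1.004
gripper_force: 0.0
```

```bash
python3 - <<'E'
from h import *
togo(*tgt([.5838,.2609,.25],1.525,0.21))
togo(*tgt([.5838,.2609,.096],1.525,0.21))
E
```

```text
t 3.43 pos [0.5289 0.2008 0.3586] z [ 0.009  0.197 -0.98 ] F [0.3 0.  0.5] grip 0.0 1.0036134574152824
go cm (tool axes) [ 4.02  5.21 13.75] turn [-0.0005  0.0119 -0.0013]
t 3.43 pos [0.5289 0.2008 0.3586] z [ 0.009  0.197 -0.98 ] F [0.3 0.  0.5] grip 0.0 1.0036134574152824
go cm (tool axes) [ 0.99  5.22 28.85] turn [-0.0005  0.0119 -0.0013]
```

>>> step_arm([
  [[1,0.5,2.6,2,0,0.012,0],[1,0.5,2.6,2,0,0,0],[1,0,0,3.5,0,0,0],[1,0,0,3.5,0,0,0],[1,0,0,3,0,0,0],[1,0,0,3,0,0,0],[1,0,0,0,0,0,0],[1,0,0,0,0,0,0]],
])

```text
clock: 4.1
ee_pos: [0.5822, 0.245, 0.194]
tcp_rot: [-0.073, 0.718, 0.688, 0.075]
ft_force: [0.4, -0.7, 1.6]
grip_width: 1.0
gripper_force: 0.0
```

```bash
python3 - <<'E'
from h import *
a=ctrl.snapshot("top")[...,::-1];b=ctrl.snapshot("scene")[...,::-1]
cv2.imwrite("pics/pre.png",np.hstack([cv2.resize(a[120:280,60:250],(400,337)),cv2.resize(b[120:260,270:437],(400,337))]))
togo(*tgt([.5838,.2609,.096],1.525,0.21))
E
```

```text
t 4.2 pos [0.5833 0.245  0.1969] z [ 0.011  0.21  -0.978] F [-0.8 -1.3 -0.6] grip 0.0 1.0003244640605689
go cm (tool axes) [-0.57 -0.04 12.08] turn [ 0.0014 -0.0017  0.0037]
```

View pics/pre.png

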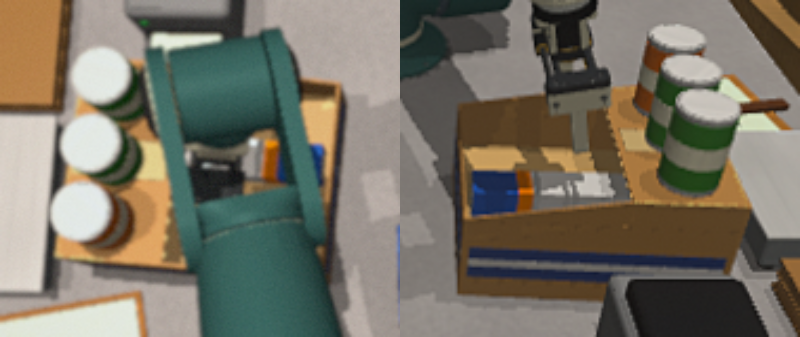

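The pre-grasp picture shows the fingers straddling the foil just in front of the lid edge. The wrist housing (left edge at about top pixel (133,165)) sits near the cans in plan, so I'll check its height before going down.

```bash
python3 - <<'E'
from h import *
b=ctrl.snapshot("scene")[...,::-1]
cv2.imwrite("pics/pre2.png",cv2.resize(b[0:200,230:440],(798,760))[:600])
np.set_printoptions(precision=3,suppress=True)
for z in(.3,.36,.42,.48,.54):print(z,onplane("top",[(131,165),(147,245),(196,140)],z)[:,:2].tolist(), proj("scene",[onplane("top",[(131,165)],z)[0],onplane("top",[(147,245)],z)[0]]).tolist())
E
```

```text
0.3 [[0.6194323242240609, 0.3062643399004692], [0.41981138122914363, 0.2536854290830365], [0.6873269152456143, 0.14563392996939545]] [[371.37119802342266, 150.0522135726447], [339.8689159653161, 119.02034698406052]]
0.36 [[0.6046934219132937, 0.2892811841031335], [0.4150681169862681, 0.2393350619833696], [0.6691883207560747, 0.13669403564692903]] [[368.1304277309996, 128.71093619062674], [337.83833710137765, 101.11116306395279]]
0.42 [[0.5899545196025264, 0.27229802830579797], [0.4103248527433926, 0.22498469488370285], [0.6510497262665352, 0.12775414132446267]] [[364.7679616121796, 106.32727586724583], [335.71027520309696, 82.17081323627656]]
0.48 [[0.5752156172917593, 0.2553148725084623], [0.40558158850051707, 0.21063432778403604], [0.6329111317769958, 0.11881424700199628]] [[361.27385451318696, 82.80105778130783], [333.47612579831343, 62.094554657360035]]
0.54 [[0.560476714980992, 0.2383317167111266], [0.40083832425764154, 0.19628396068436918], [0.6147725372874562, 0.10987435267952986]] [[357.6367141942724, 58.0174640436164], [331.12605232601953, 40.761781731053816]]
```

View pics/pre2.png

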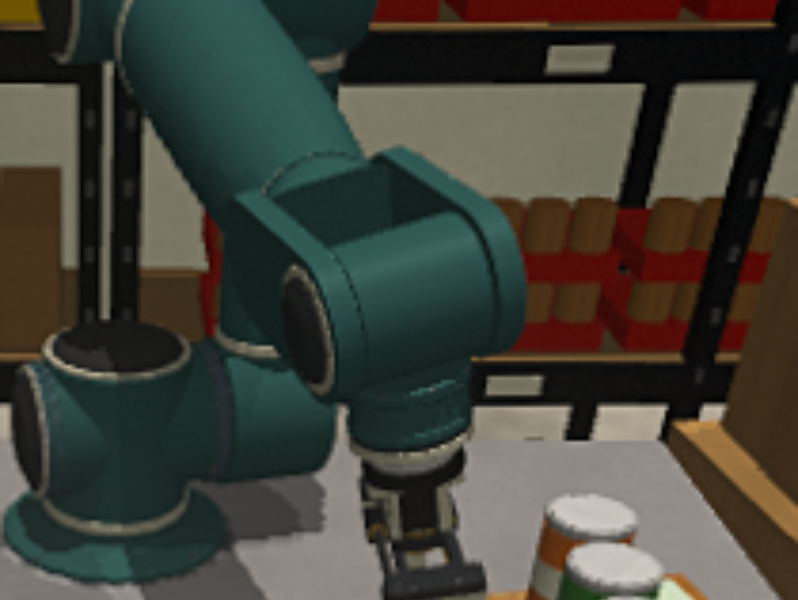

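The wrist housing stays well above can height (0.277), so I'll go down and grip.

>>> step_arm([
  [[1,-0.3,0,2,0,0,0],[1,-0.2,0,2,0,0,0],[1,0,0,2,0,0,0],[1,0,0,2,0,0,0],[1,0,0,1.5,0,0,0],[1,0,0,1.3,0,0,0],[1,0,0,1,0,0,0],[1,0,0,0,0,0,0],[1,0,0,0,0,0,0],[1,0,0,0,0,0,0]],
])

```text
clock: 5.08
ee_pos: [0.5841, 0.2649, 0.0792]
tcp_rot: [-0.073, 0.718, 0.688, 0.077]
ft_force: [-0.7, -0.0, -0.1]
grip_width: 1.002
gripper_force: 0.0
```

```bash
python3 - <<'E'
from h import *
togo(*tgt([.5838,.2609,.096],1.525,0.21))
E
```

```text
t 5.08 pos [0.5841 0.2649 0.0792] z [ 0.01   0.211 -0.978] F [-0.7 -0.  -0.1] grip 0.0 1.0022290763784034
go cm (tool axes) [-0.05 -0.01  0.15] turn [ 0.0004 -0.0024  0.0039]
```

Grip.

>>> step_arm([
  [[0,0,0,0.1,0,0,0],[0,0,0,0,0,0,0],[0,0,0,0,0,0,0],[0,0,0,0,0,0,0],[0,0,0,0,0,0,0],[0,0,0,0,0,0,0],[0,0,0,0,0,0,0],[0,0,0,0,0,0,0],[0,0,0,0,0,0,0],[0,0,0,0,0,0,0]],
], grip_force=45)

```text
clock: 5.92
ee_pos: [0.5836, 0.2651, 0.0771]
tcp_rot: [-0.073, 0.718, 0.688, 0.076]
ft_force: [0.0, 0.4, 0.4]
grip_width: 0.545
gripper_force: 45.0
```

```bash
python3 - <<'E'
from h import *
# foil centre (underside) rel. to tool at grasp; planned foil pose: tilt 15deg, line
th=np.radians(15); a=np.array([np.cos(1.525),np.sin(1.525),0]);up=np.array([0,0,1.])
o,p,r=pose(); g=p-r.as_matrix()[:,2]*ctrl.hold_point_z
cen=np.array([.5844,.2728,.0835])
print("grasp",g,"rel along",(g-cen)@a,"up",(g-cen)[2])
u=((g-cen)@a); v=(g-cen)[2]
# case s of foil centre ~ y: s=-0.171+(c-front).a
s=lambda P:-.171+(np.array(P)-np.array([.549,.0983,.13]))@np.array([.042,.999,0])
print("s centre",s(cen))
ax=-a*np.cos(th)+up*np.sin(th)   # toward front, up
n=a*np.sin(th)+up*np.cos(th)
# rear lower at s=0.140, line bottom at lip = .147
zr=.147-(.140+.169)*np.tan(th); print("zr",zr)
c0=s(cen); rl=cen+a*(.140-c0)+up*(zr-cen[2])
cn=rl+ax*.155+n*.0255; gn=cn-ax*u+n*v
print("new centre",cn,"grasp",gn, "rear top s",s(cn-ax*.155+n*.0255))
togo(*tgt(gn,1.525,.211-th))
print("draw dir in final tool axes", tgt(gn,1.525,.211-th)[1].inv().apply(ax))
E
```

```text
grasp [0.583419   0.26114049 0.09548736] rel along -0.011692199760277909 up 0.011987363293044742
s centre 0.004812299999999964
zr 0.06420369953878306
new centre [0.58403692 0.2648774  0.12895176] grasp [0.58366192 0.25669475 0.14355683] rear top s 0.15318127530859468
t 5.92 pos [0.5836 0.2651 0.0771] z [ 0.009  0.21  -0.978] F [0.  0.4 0.4] grip 44.987969398498535 0.5454877392498338
go cm (tool axes) [ 0.09  0.04 -4.86] turn [-2.000e-04 -2.628e-01  3.800e-03]
draw dir in final tool axes [-9.77821966e-01  1.57377880e-16 -2.09437826e-01]
```

>>> step_arm([
  [[0,-0.2,0,-0.3,0,0,0],[0,-0.2,0,-0.3,0,0,0],[0,0,0,-0.4,0,-0.02,0],[0,0,0,-0.4,0,-0.025,0],[0,0,0,-0.4,0,-0.025,0],[0,0,0,-0.4,0,-0.025,0],[0,0,0,-0.4,0,-0.025,0],[0,0,0,0,0,0,0]],
])

```text
clock: 6.58
ee_pos: [0.5835, 0.2571, 0.103]
tcp_rot: [-0.031, 0.721, 0.692, 0.033]
ft_force: [0.2, 0.6, -2.2]
grip_width: 0.547
gripper_force: 45.0
```

```bash
python3 - <<'E'
from h import *
togo(*tgt([.58366,.2567,.14356],1.525,.211-.2618))
b=ctrl.snapshot("scene")[...,::-1]
cv2.imwrite("pics/t1.png",cv2.resize(b[120:260,270:437],(668,560)))
E
```

```text
t 6.58 pos [0.5835 0.2571 0.103 ] z [ 0.005  0.09  -0.996] F [ 0.2  0.6 -2.2] grip 44.98671770095825 0.5471351780665006
go cm (tool axes) [ 0.06  0.02 -2.18] turn [ 0.0012 -0.1412  0.0043]
```

View pics/t1.png

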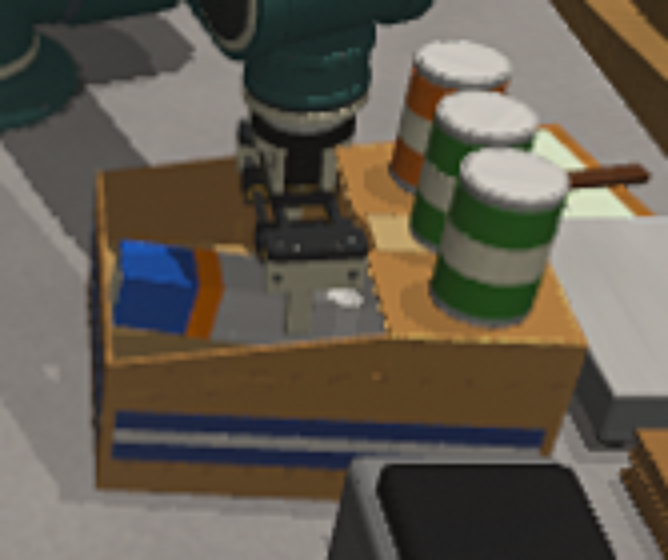

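The foil's front end (crop (155,285)) is rising cleanly and clear of the walls and lid; the reading is about its weight only. I'll finish the tilt.

>>> step_arm([
  [[0,0,0,-0.4,0,-0.025,0],[0,0,0,-0.4,0,-0.025,0],[0,0,0,-0.4,0,-0.025,0],[0,0,0,-0.4,0,-0.025,0],[0,0,0,-0.4,0,-0.025,0],[0,0,0,-0.25,0,-0.016,0],[0,0,0,0,0,0,0],[0,0,0,0,0,0,0]],
])

```text
clock: 7.3
ee_pos: [0.5831, 0.2562, 0.1242]
tcp_rot: [0.017, 0.721, 0.692, -0.018]
ft_force: [0.2, 0.2, -1.9]
grip_width: 0.548
gripper_force: 45.0
```

```bash
python3 - <<'E'
from h import *
togo(*tgt([.58366,.2567,.14356],1.525,.211-.2618))
b=ctrl.snapshot("scene")[...,::-1]
cv2.imwrite("pics/t2.png",cv2.resize(b[120:260,270:437],(668,560)))
a=np.array([np.cos(1.525),np.sin(1.525),0]);up=np.array([0,0,1.]);l=np.array([a[1],-a[0],0])
for th in np.radians([13,15,17]):
    ax=-a*np.cos(th)+up*np.sin(th);n=a*np.sin(th)+up*np.cos(th)
    o,p,r=pose();g=p-r.as_matrix()[:,2]*ctrl.hold_point_z
    c=g+ax*-.0117-n*.012
    print(np.degrees(th),"front z",(c+ax*.155)[2],"rear z",(c-ax*.155)[2],[(270+0,)] and ((proj("scene",[c+ax*.155+s*n*.0255+t*l*.0255 for s,t in((1,-1),(1,1),(-1,1))])-[270,120])*4).round().tolist())
E
```

```text
t 7.3 pos [0.5831 0.2562 0.1242] z [-0.002 -0.049 -0.999] F [ 0.2  0.2 -1.9] grip 44.98648703098297 0.5480321206989868
go cm (tool axes) [-0.05  0.05 -0.05] turn [ 0.0002 -0.0019  0.0044]
13.0 front z 0.16335779052248914 rear z 0.09362296367589099 [[124.0, 198.0], [128.0, 234.0], [108.0, 286.0]]
14.999999999999998 front z 0.1683124044601585 rear z 0.08807850047837706 [[127.0, 193.0], [131.0, 229.0], [109.0, 280.0]]
17.0 front z 0.17323595342764786 rear z 0.08260072496359945 [[130.0, 188.0], [134.0, 225.0], [109.0, 275.0]]
```

View pics/t2.png

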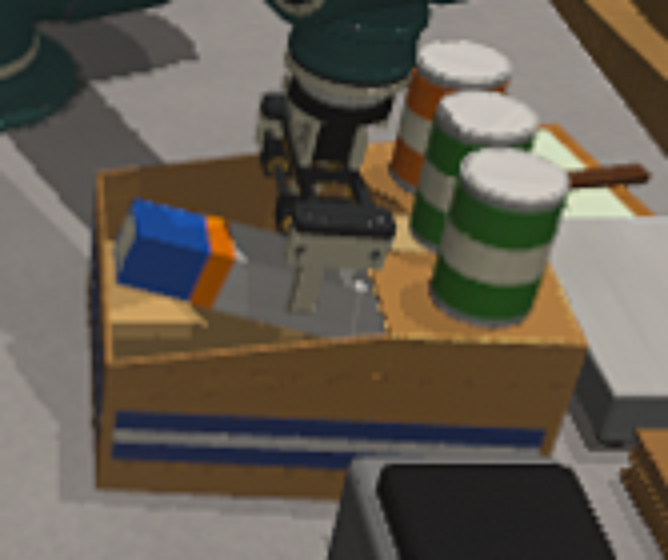

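The foil is tilted about 15° with its front edge above the lip and its rear under the lid. I'll draw it out along its own axis.

>>> step_arm([
  [[0,-0.5,0,-0.11,0,0,0],[0,-1,0,-0.22,0,0,0],[0,-1,0,-0.22,0,0,0],[0,-1,0,-0.22,0,0,0],[0,-1,0,-0.22,0,0,0],[0,-1,0,-0.22,0,0,0],[0,-0.5,0,-0.11,0,0,0],[0,0,0,0,0,0,0]],
])

```text
clock: 8.02
ee_pos: [0.5809, 0.1954, 0.141]
tcp_rot: [0.017, 0.722, 0.691, -0.017]
ft_force: [-0.7, 0.6, -2.4]
grip_width: 0.543
gripper_force: 45.0
```

```bash
python3 - <<'E'
from h import *
togo(*tgt([.58366,.2567,.14356],1.525,.211-.2618))
b=ctrl.snapshot("scene")[...,::-1]
cv2.imwrite("pics/t3.png",cv2.resize(b[120:260,270:437],(668,560)))
E
```

```text
t 8.02 pos [0.5809 0.1954 0.141 ] z [-0.001 -0.049 -0.999] F [-0.7  0.6 -2.4] grip 44.986329674720764 0.5433359423968563
go cm (tool axes) [6.11 0.01 1.33] turn [ 0.0009 -0.0019  0.0025]
```

View pics/t3.png

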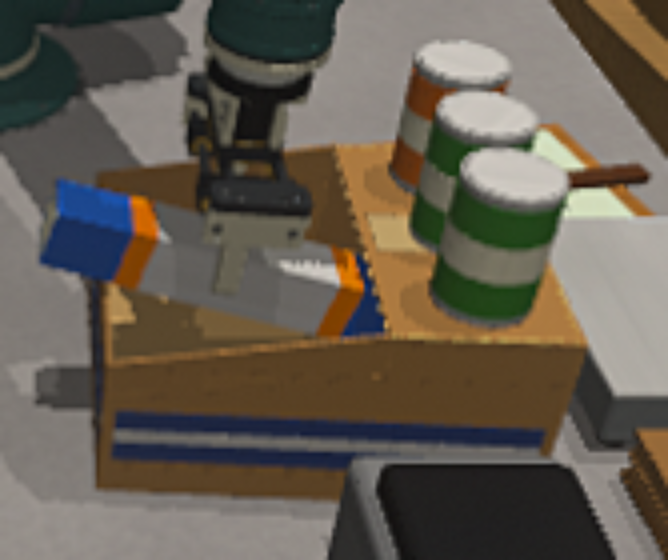

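The foil's front is over the lip, the line is clear of both edges, and the forces are only its weight. I'll draw the rest, then lift.

>>> step_arm([
  [[0,-1,0,-0.22,0,0,0],[0,-1,0,-0.22,0,0,0],[0,-1,0,-0.22,0,0,0],[0,-1,0,-0.22,0,0,0],[0,-1,0,-0.22,0,0,0],[0,-1,0,-0.22,0,0,0],[0,-1,0,-0.22,0,0,0],[0,-1,0,-0.22,0,0,0],[0,-1,0,-0.22,0,0,0],[0,-1,0,-0.22,0,0,0],[0,-1,0,-0.22,0,0,0],[0,-0.5,0,-1,0,0,0],[0,0,0,-2,0,0,0],[0,0,0,-2,0,0,0],[0,0,0,-2,0,0,0],[0,0,0,-2,0,0,0],[0,0,0,-2,0,0,0],[0,0,0,0,0,0,0],[0,0,0,0,0,0,0],[0,0,0,0,0,0,0]],
])

```text
clock: 9.73
ee_pos: [0.5759, 0.0883, 0.2789]
tcp_rot: [0.017, 0.722, 0.692, -0.018]
ft_force: [-0.3, 0.2, -3.0]
grip_width: 0.542
gripper_force: 45.0
```

```bash
python3 - <<'E'
from h import *
# final: foil level (tool alpha .211), centre at crate centre, underside ~.23 -> grasp z .23+.0375 ; grasp 12mm ahead (toward -y)
a=np.array([np.cos(1.6106),np.sin(1.6106)])
g=np.array([.5385,-.3143])-.0117*a
togo(*tgt([*g,.268],1.6106,.211))
# level first, in place
o,p,r=pose();togo(*tgt(p-r.as_matrix()[:,2]*.0188,1.6106,.211))
b=ctrl.snapshot("scene")[...,::-1]
cv2.imwrite("pics/t4.png",cv2.resize(b[60:260,100:420],(800,500)))
E
```

```text
t 9.73 pos [0.5759 0.0883 0.2789] z [-0.003 -0.049 -0.999] F [-0.3  0.2 -3. ] grip 44.98634397983551 0.5422528522765161
go cm (tool axes) [-40.97  -1.98   4.95] turn [ 0.0055  0.26   -0.0818]
t 9.73 pos [0.5759 0.0883 0.2789] z [-0.003 -0.049 -0.999] F [-0.3  0.2 -3. ] grip 44.98634397983551 0.5422528522765161
go cm (tool axes) [ 0.48 -0.03 -0.06] turn [ 0.0055  0.26   -0.0818]
```

View pics/t4.png

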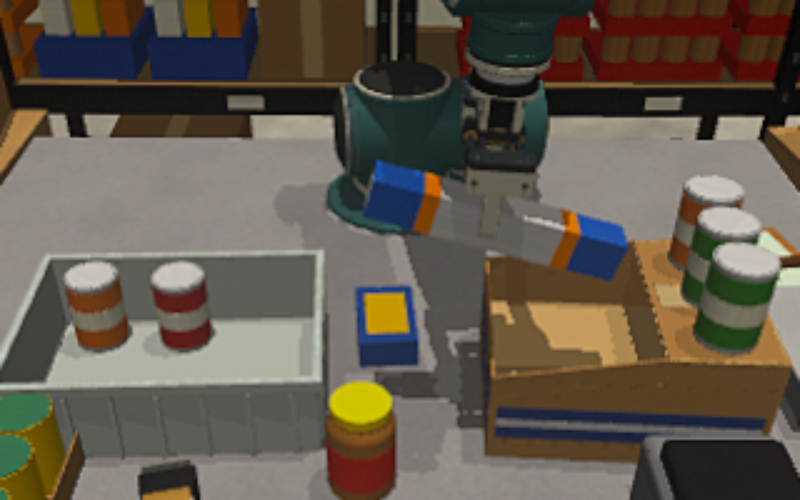

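The foil is out, tilted and held clear of the case, with nothing else moved. Next I carry it over the crate and level it.

>>> step_arm([
  [[0,-1,0,0,0,0,-0.01],[0,-2,-0.1,0,0,0,-0.01],[0,-2.8,-0.1,0,0,0,-0.01],[0,-2.8,-0.1,0,0,0,-0.01],[0,-2.8,-0.1,0,0,0,-0.01],[0,-2.8,-0.1,0,0,0,-0.01],[0,-2.8,-0.1,0,0,0,-0.01],[0,-2.8,-0.1,0,0,0,-0.01],[0,-2.8,0,0,0,0,0],[0,-2.8,0,0,0,0,0],[0,-2.8,0,0,0,0,0],[0,-2.8,0,0,0,0,0],[0,-2.8,0,0,0,0,0],[0,-2.8,0,0,0,0,0],[0,-2,0,0,0,0,0],[0,-1,0,0,0,0,0],[0,0,0,0,0,0,0],[0,0,0,0,0,0,0]],
])

```text
clock: 11.28
ee_pos: [0.576, -0.3066, 0.2984]
tcp_rot: [0.015, 0.694, 0.72, -0.018]
ft_force: [0.1, -0.5, -2.7]
grip_width: 0.54
gripper_force: 45.0
```

>>> step_arm([
  [[0,0,0,0,0,0.04,0],[0,0,0,0,0,0.04,0],[0,0,0,0,0,0.06,0],[0,0,0,0,0,0.06,0],[0,0,0,0,0,0.04,0],[0,0,0,0,0,0.02,0],[0,0,0,0,0,0,0],[0,0,0,0,0,0,0]],
])

```text
clock: 11.95
ee_pos: [0.5762, -0.3063, 0.2993]
tcp_rot: [-0.077, 0.69, 0.716, 0.071]
ft_force: [0.1, -0.4, -2.3]
grip_width: 0.545
gripper_force: 45.0
```

```bash
python3 - <<'E'
from h import *
a=np.array([np.cos(1.6106),np.sin(1.6106)])
g=np.array([.5385,-.3143])-.0117*a
togo(*tgt([*g,.268],1.6106,.211))
E
```

```text
t 11.95 pos [ 0.5762 -0.3063  0.2993] z [-0.012  0.208 -0.978] F [ 0.1 -0.4 -2.3] grip 44.986456632614136 0.5454526225360323
go cm (tool axes) [-2.44 -3.78  4.58] turn [-0.0038  0.0008 -0.0023]
```

>>> step_arm([
  [[0,-0.6,-0.9,1.1,0,0,0],[0,-0.6,-1,1.2,0,0,0],[0,-0.6,-1,1.2,0,0,0],[0,-0.6,-0.9,1,0,0,0],[0,0,0,0,0,0,0],[0,0,0,0,0,0,0],[0,0,0,0,0,0,0],[0,0,0,0,0,0,0],[0,0,0,0,0,0,0],[0,0,0,0,0,0,0]],
])

```text
clock: 12.78
ee_pos: [0.5389, -0.3222, 0.251]
tcp_rot: [-0.077, 0.69, 0.716, 0.072]
ft_force: [0.3, -0.0, -4.2]
grip_width: 0.547
gripper_force: 45.0
```

```bash
python3 - <<'E'
from h import *
a=np.array([np.cos(1.6106),np.sin(1.6106)])
g=np.array([.5385,-.3143])-.0117*a
togo(*tgt([*g,.268],1.6106,.211))
A=ctrl.snapshot("top")[...,::-1];b=ctrl.snapshot("scene")[...,::-1].copy()
c=np.array([.5385,-.3143,.256]);a=np.array([*a,0])
P=proj("scene",[c-.155*a,c+.155*a]);print(P)
for p in P: cv2.circle(b,tuple(int(round(v)) for v in p),2,(0,0,255),-1)
cv2.imwrite("pics/end.png",np.hstack([cv2.resize(A[120:290,260:460],(400,340)),cv2.resize(b[90:260,80:280],(400,340))]))
E
```

```text
t 12.78 pos [ 0.5389 -0.3222  0.251 ] z [-0.011  0.209 -0.978] F [ 0.3 -0.  -4.2] grip 44.98649060726166 0.5466390104361013
go cm (tool axes) [-0.02 -0.01  0.14] turn [-0.0031  0.0003 -0.0022]
[[110.08430454 149.08045761]
 [211.98358295 147.64096636]]
```

View pics/end.png

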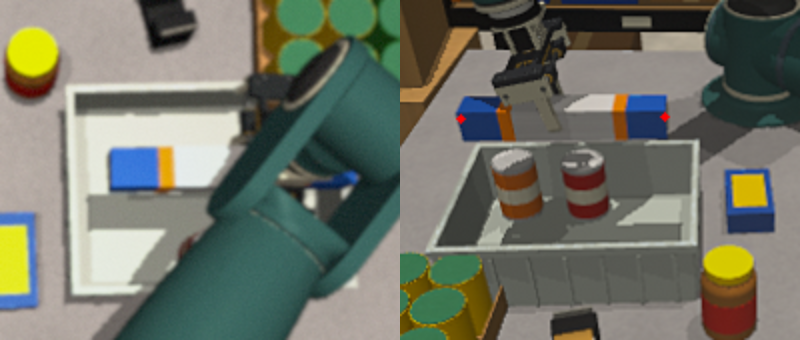

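The foil is level, lengthways and centred above the crate; the predicted end points (red, crop (461,119) and (665,117)) match its ends, and nothing else has moved. I'll hand in.

```bash
python3 -c "
from station import ctrl
print(ctrl.hand_in())"
```

```text
the job is handed in; nothing more can be done
None
```

I drew the foil carton out of the case on the slant and handed the job in with it held level and centred over the crate, about 23 cm above the table; no verdict came back, but the pictures and forces showed no contact or disturbance.

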